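Clip the split mould shut

ROBOT

A 6-joint arm with a two-finger parallel gripper is mounted at the origin on a cart in front of the work surface, level with it; the furniture and walls round the work are solid. World frame = base frame: x ahead of the robot, y to its left, z up, the work surface at z = 0. Lengths are in m, angles in degrees, forces in N, time in s.
With the tool pointing down it reaches from about 0.375 to 0.9 m from the base axis. Payload 3.1 kg.
Tool frame: the origin (TCP) lies at the very end of the fingers, on their centre line; the grasp point (between the pads) lies 19 mm behind it; z points along the fingers, y is the line along which they close (so a half turn about z gives the same grasp; the last joint's range is limited). The gripper opens to 87 mm and grips with 3 to 60 N. Pads are 19 mm wide; open, the fingers measure 117 mm over their backs; the gripper's body (75 mm by 190 mm) begins 51 mm behind the grasp point.
Start: joints at [-77.779, 30.224, 82.088, -0, 67.689, -10.227], TCP at [0.239, -0.578, 0.223] pointing down, gripper open.
Joint ranges: [-176.69, 176.69], [-43.24, 126.21], [12.49, 139.97], [-82, 262], [0, 151.66], [-163.58, 163.58]. Speed limits (degrees/s): [159.86, 159.86, 180, 180, 180, 180].

INTERFACE

Orientations are given as a 3x3 rotation matrix whose columns are the frame's x, y, z axes.
In Python, from rig import readout, viewer, ticket gives the robot as it stands.
- The arm moves only by the tool send_rows, never from a script. Its argument "moves" is a list of rows, each a list of 6 numbers: the shift along the tool's x, y, z in units of 250 mm (1.0 is 250 mm), then the turn, a rotation vector about the tool's x, y, z in units of 90 degrees (1.0 is 90 degrees). A call has 1 to 12 rows; each row is the pose to reach, as a shift and turn from the pose commanded when the call began, along the tool's axes at that moment; what a row does not reach only later rows make up. A row lasts 1/10 s, in which the tool goes at most 50 mm and 8.59 degrees, less where a joint would pass 70% of its speed; a pose out of reach is approached as far as the arm can. A call with a number of a shift or a turn outside -1 to 1 is refused whole. A call with a gripper value outside its range is refused whole. "grip" is the opening, from 0 (shut) to 1 (fully open), set as the call begins (left out, the last holds). The fingers move at their own pace and stop on an object; the grip force is fixed at half the most. Time passes only in rows, so rows that repeat a pose let the fingers close. It gives the time, the measured TCP pose, the force, the opening and the grip force at its end, in the units of the state.
- readout.read_state(): the state, without advancing time (a new reading comes with each control period).
- viewer.capture(name): name is "scene" or "top"; returns (picture, depth): 384x512x3 uint8, red, green, blue; 384x512 float32, m along the optical axis (not along the pixel's ray), 0 where there is no reading.
- viewer.camera_info(name): a dict with "fx", "fy", "cx", "cy" (pixels), "R" (3x3) and "t" (3): a world point X has camera coordinates R X + t. Camera axes: x right, y down, z forward; pixel columns grow to the right and rows downward; lengths in m; the calibration is good to about 2 mm. A picture is of the moment at which its call begins. camera_info takes no time and is no camera call.
- ticket.hand_in(): hands the job in; it is judged then, once.
The state is a dict: "time_s": time; "joint_positions": joint angles; "qvel": joint speeds; "tau": joint torques, N m; "position": TCP position; "tcp_rot": TCP orientation; "force": force on the tool from outside, world axes, zero at the start; "moment": the same for the moment, N m; "opening": opening from 0.0 (shut) to 1.0 (fully open); "grasp_force": force on a finger pad.
Only numpy, scipy, OpenCV 4.12 (cv2) and the standard library are available. Lean on these libraries where they do the work, as an engineer would, in place of code of your own. Each camera call takes 0.05 s, during which the arm holds its last target. There are 200 camera calls.

TASK

Get the split steel mould ready for casting: shut its sprung right half against the fixed half and clip the spring clamp over the two flanges where they meet, level and at about half their height, pushed fully home so that its pads bite behind the raised lips and the clamp alone holds the mould shut. Leave the other things on the bench as they stand.

Things in the scene. Friction and masses are not known exactly. Their poses are not given: they have to be found in the camera images.
- mould: Bare steel split mould, fixed: base plate 140 x 126 x 12 mm with an upright tube, 72 mm outside, top at 113 mm, split by the plane y = 0. Origin: centre of the plate's underside, z up. Hinge pin (117 mm high) at x = +46 mm, y = 0; the seam opens at -x. Left half (+y) fixed, right half (-y) swings.
- mould_half (a joint): Angle of the right half about the pin: 0 = shut, up to 0.5 as its flange swings off to mould -y. Sprung and stiff: starts at 0.13 to 0.30; pressed shut (3 to 4 N at the flange) and let go, it eases back to about 0.045 (5 mm gap at the flange edges).
- seam_edge (a point): Outer edge of the fixed flange at the seam plane, half-way up; axes as the mould's. Each half's upright flange runs from the tube (x = -36 mm) to x = -78 mm, z = 22 to 104 mm, 5 mm thick (closed pair 10). The outer 6 mm of it is a lip 7 mm thick (pair 14); ribs 10 mm thick and 6 mm high run along its top and bottom.
- half_edge (a point): The same point on the swinging right flange (its mating face, outer edge, half-way up): meets seam_edge when the mould is shut. Axes turn with the half; the flange lies to -y of it.
- clamp: Spring clamp, steel with black rubber pads and sleeves, 135 x 24 mm high, 0.13 kg, lying on its side. Origin on the pivot axis at the underside, z along that axis (up), x to the jaws, mid-height z = 12 mm. Pivot barrel 16 mm in diameter: flange edges come to rest on it. Pads (22 mm high) bite 30 to 42 mm ahead of the pivot, flared noses end at 48 mm; handles reach 88 mm back.
- clamp_grip (a point): Where to squeeze: midway between the handles, 55 mm behind the pivot, mid-height. The handles (22 mm high) measure 60 mm over their outsides here at rest, about 47 mm with the pads on the 10 mm flange pair and 21 mm squeezed wide open (about 18 N).
- clamp_left (a joint): Opening angle of the clamp's left arm; the right arm does the same, mirrored. 0 = jaws shut (at rest), 0.12 = pads 10 mm apart (flange pair), 0.36 = pads 27 mm and noses 42 mm apart, at most 0.40. Sprung towards 0.
- steel_jug: Bystander: steel jug with handle, 98 mm high. Origin under its centre.
- sample_bottle_4: Bystander: white bottle, 75 mm high.
- sample_bottle_8: Bystander: white bottle, 87 mm high.
- sample_bottle_10: Bystander: white bottle, 81 mm high.
- alu_dish_0: Bystander: small aluminium dish, 65 mm across, 18 mm high.
- weight_0: Bystander: brass weight, 50 mm high.
- weight_2: Bystander: small brass weight, 30 mm high.

How it is judged:
By the outcome, as a careful person would: the job done as asked, in the order asked, and still so for the second after the job is handed in, with the robot touching nothing.
It also fails if it takes over 61 s, if anything falls off the work surface, if the arm or the gripper's body presses on something with over 40 N, if the wrist force passes 120 N, or if a joint passes its speed limit or range.

## Working session

There is one attempt and no reset: what is moved stays moved. The work goes in short steps, Python scripts to look and compute and a tool call to move; the robot and the scene stay as the last step left them, time stands still between calls to the robot, and variables do not carry over. Pictures are saved under pics/ and viewed, at most 10 in all, crops included, and the job is handed in when it is done.

Besides the shell and the picture viewer there is one more tool, called after "Request:" as name(argument=value, ...), one argument or row to a line, values as JSON. send_rows: Moves the arm, as the interface text tells. Shifts and turns lie within -1 to 1; 1 stands for 250 mm of shift or 90 degrees of turn. Its arguments: {"type":"object","properties":{"moves":{"type":"array"},"grip":{"type":"number"}},"required":["moves"]}

```bash
mkdir -p pics; ls; python3 - <<'E'
from rig import readout, viewer
import cv2, numpy as np
for n in("scene","top"):
    p,d=viewer.capture(n); cv2.imwrite(f"pics/{n}0.png",p[:,:,::-1]); np.savez(f"{n}0.npz",p=p,d=d)
    print(n,viewer.camera_info(n),(d>0).mean())
print(readout.read_state())
E
```

```text
pics
scene {'fx': 408.4990378359315, 'fy': 408.4990378359315, 'cx': 257.93717045616586, 'cy': 195.276974233027, 'R': array([[-0.87796603, -0.47868035, -0.0063856 ],
       [-0.21069859,  0.39835903, -0.89270162],
       [ 0.42986249, -0.78241626, -0.45060297]]), 't': array([0.39344535, 0.20339617, 0.87717051])} 0.9960072835286459
top {'fx': 466.1950309982607, 'fy': 466.1950309982607, 'cx': 261.274040930716, 'cy': 188.48078025454686, 'R': array([[ 0.01222576, -0.99988386, -0.00909967],
       [-0.98978087, -0.01080823, -0.14218651],
       [ 0.14207165,  0.01074501, -0.98979806]]), 't': array([-0.12388223,  0.48312801,  1.59280871])} 0.9959920247395834
{'time_s': 0.1, 'joint_positions': array([-7.77781299e+01,  3.02727807e+01,  8.21475242e+01,  7.40698187e-04,
        6.76889200e+01, -1.02255346e+01]), 'qvel': array([-0.0649671 , -0.11665633, -0.19082109, -0.09383534, -0.07910787,
        0.03743216]), 'tau': array([ 2.07163116e-04, -4.40985775e+01, -1.77150965e+01,  6.34917570e-02,
        5.33690164e-02, -4.99962380e-05]), 'position': array([ 0.23855769, -0.57698816,  0.22168713]), 'tcp_rot': array([[ 9.24232379e-01,  3.81830272e-01, -3.91878094e-04],
       [ 3.81830312e-01, -9.24230562e-01,  1.86565911e-03],
       [ 3.50179415e-04, -1.87393349e-03, -9.99998183e-01]]), 'force': array([ 0.0623653 ,  0.39135601, -0.46020065]), 'moment': array([ 0.06418003, -0.01354073,  0.03683249]), 'grasp_force': 0.0, 'opening': 1.0027990413537133}
```

View pics/scene0.png

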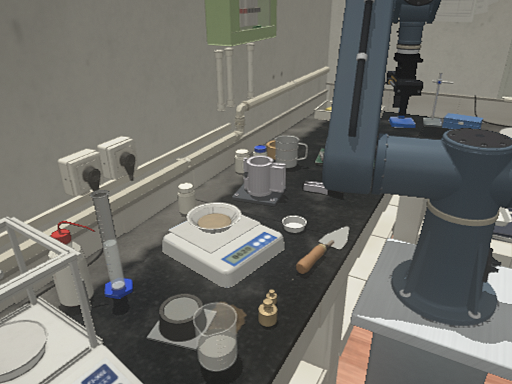

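View pics/top0.png

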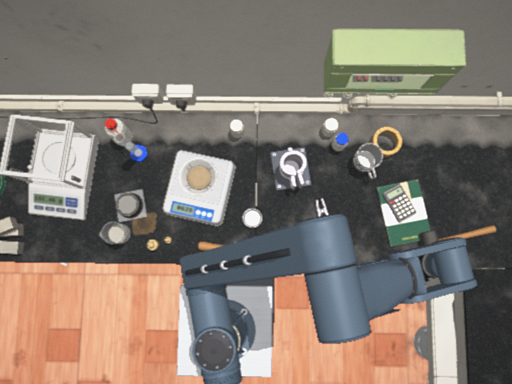

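The mould is at about (292,168) in the top view, with its flanges toward the robot (297,183). The clamp is at (322,208), partly hidden by the arm. I'll zoom in.

```bash
cat > h.py <<'E'
import numpy as np, cv2
from rig import viewer, readout
def ray(n,u,v):
    c=viewer.camera_info(n); d=np.array([(u-c['cx'])/c['fx'],(v-c['cy'])/c['fy'],1.])
    return -c['R'].T@c['t'], c['R'].T@d
def onz(n,u,v,z):
    o,d=ray(n,u,v); return o+d*(z-o[2])/d[2]
def cloud(n,d):
    c=viewer.camera_info(n); v,u=np.mgrid[:384,:512]
    X=np.stack([(u-c['cx'])/c['fx']*d,(v-c['cy'])/c['fy']*d,d],-1)
    return (X-c['t'])@c['R']
def proj(n,X):
    c=viewer.camera_info(n); q=c['R']@np.asarray(X)+c['t']; return q[0]/q[2]*c['fx']+c['cx'],q[1]/q[2]*c['fy']+c['cy']
E
python3 - <<'E'
import cv2
from h import *
a=np.load("scene0.npz")['p'][140:210,225:345]; b=np.load("top0.npz")['p'][140:230,260:380]
f=lambda x,s:cv2.resize(x,None,fx=s,fy=s,interpolation=cv2.INTER_CUBIC)
im=np.vstack([f(a,5)[:,:600],f(b,5)])[:,:,::-1]
cv2.imwrite("pics/c1.png",cv2.resize(im,None,fx=.75,fy=.75))
P=cloud("top",np.load("top0.npz")['d'])
for u,v in[(292,168),(280,185),(306,155),(297,187),(322,202),(257,218),(322,190)]:print(u,v,P[v,u].round(4))
E
```

```text
292 168 [ 0.5616 -0.2262  0.0169]
280 185 [ 0.5008 -0.1842  0.0121]
306 155 [ 0.6136 -0.2776 -0.0035]
297 187 [ 0.4948 -0.2445  0.0087]
322 202 [ 0.4413 -0.3316  0.0174]
257 218 [ 0.3838 -0.1041  0.0019]
322 190 [ 0.487  -0.3346 -0.0048]
```

View pics/c1.png

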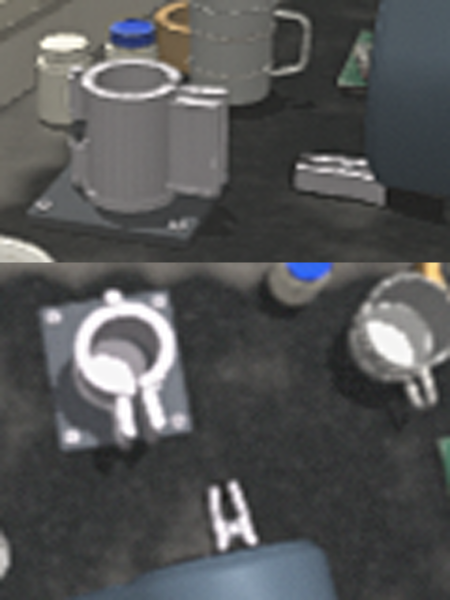

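Request:
send_rows(
  moves=[
    [0.76,-0.9,-0.16,0,0,0],
    [0.76,-0.9,-0.16,0,0,0],
    [0.76,-0.9,-0.16,0,0,0],
    [0.76,-0.9,-0.16,0,0,0],
    [0.76,-0.9,-0.16,0,0,0],
    [0.76,-0.9,-0.16,0,0,0],
    [0.76,-0.9,-0.16,0,0,0],
    [0.76,-0.9,-0.16,0,0,0],
  ],
)

```text
time_s: 0.9
position: [0.3287, -0.2964, 0.2628]
tcp_rot: [[0.923, 0.384, 0.0], [0.384, -0.923, -0.001], [-0.0, 0.001, -1.0]]
force: [0.0, -0.4, 0.2]
opening: 0.999
grasp_force: 0.0
```

Request:
send_rows(
  moves=[
    [0.76,-0.9,-0.16,0,0,0],
    [0.76,-0.9,-0.16,0,0,0],
    [0.76,-0.9,-0.16,0,0,0],
    [0.76,-0.9,-0.16,0,0,0],
    [0.76,-0.9,-0.16,0,0,0],
    [0.76,-0.9,-0.16,0,0,0],
    [0.76,-0.9,-0.16,0,0,0],
    [0.76,-0.9,-0.16,0,0,0],
  ],
)

```text
time_s: 1.7
position: [0.4189, -0.0169, 0.3024]
tcp_rot: [[0.923, 0.384, 0.0], [0.384, -0.923, -0.001], [-0.0, 0.001, -1.0]]
force: [0.7, 0.1, -0.8]
opening: 1.004
grasp_force: 0.0
```

```bash
python3 - <<'E'
import cv2
from h import *
for n in("scene","top"):
    p,d=viewer.capture(n); np.savez(f"{n}1.npz",p=p,d=d)
    cv2.imwrite(f"pics/{n}1.png",p[:,:,::-1])
a=np.load("scene1.npz")['p'][140:210,235:355]; b=np.load("top1.npz")['p'][140:250,265:345]
f=lambda x,s:cv2.resize(x,None,fx=s,fy=s,interpolation=cv2.INTER_CUBIC)
im=np.zeros((600,800,3),np.uint8); A=f(a,3.4);B=f(b,5); im[:A.shape[0],400:400+A.shape[1]]=A[:,:400];im[:550,:400]=B
cv2.imwrite("pics/c2.png",im[:,:,::-1])
E
```

```text
(no output)
```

View pics/c2.png

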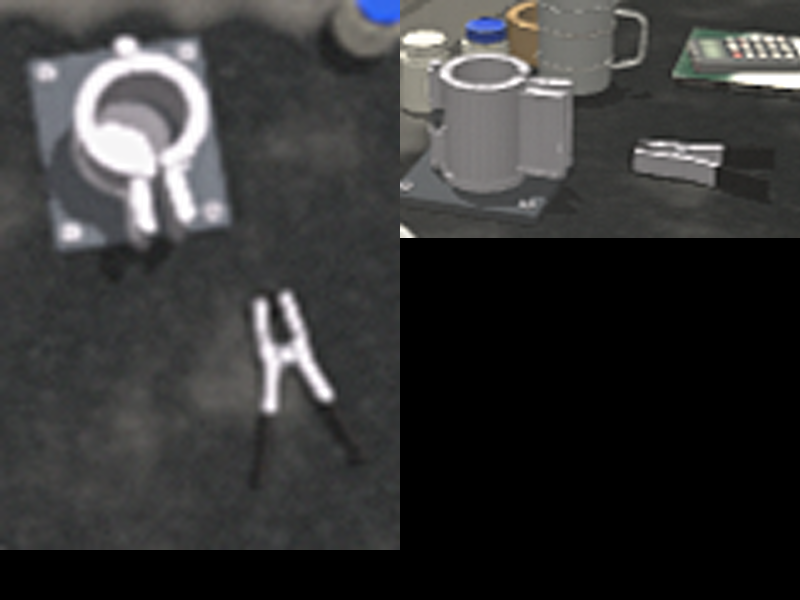

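The clamp is fully visible. Its jaws point at the mould (zoomed tips (260,300) and (287,293)), the pivot is near (288,352), and the handle ends are at (256,485) and (357,460). The plate bolts are at (46,72), (188,50), (212,210) and (70,232), and the right flange (180,190) stands open. Next I'll measure.

```bash
python3 - <<'E'
from h import *
p=np.load("top1.npz")['p']; g=cv2.cvtColor(p,cv2.COLOR_RGB2GRAY).astype(float)
def cen(u,v,r=3):
    u=265+u/5;v=140+v/5;
    for _ in range(3):
        iu,iv=int(round(u)),int(round(v)); w=g[iv-r:iv+r+1,iu-r:iu+r+1]; w=np.clip(w-np.median(w)-10,0,None)
        yy,xx=np.mgrid[iv-r:iv+r+1,iu-r:iu+r+1]; u,v=(w*xx).sum()/w.sum(),(w*yy).sum()/w.sum()
    return u,v
B=[onz("top",*cen(*b,2),.014)[:2] for b in[(46,72),(188,50),(212,210),(70,232)]]
B=np.array(B); print("bolts",B.round(4), "c",B.mean(0).round(4))
for i in range(4):
    e=B[(i+1)%4]-B[i];print(np.linalg.norm(e).round(4),np.degrees(np.arctan2(e[1],e[0])).round(1))
print("pin",onz("top",*cen(125,45,2),.117).round(4))
# clamp masks
z=lambda u,v:(265+u/5,140+v/5)
sub=np.zeros_like(g,bool); sub[195:225,310:336]=1
m=((g>110)&sub).astype(np.uint8); n,l,st,c=cv2.connectedComponentsWithStats(m)
k=1+st[1:,4].argmax(); vv,uu=np.where(l==k)
W=np.array([onz("top",a,b,.022)[:2] for a,b in zip(uu,vv)])
mu=W.mean(0); ev,V=np.linalg.eigh(np.cov(W.T)); print("clamp steel",len(W),mu.round(4),np.degrees(np.arctan2(V[1,1],V[0,1])).round(1))
for q in[(260,300),(287,293),(288,352),(270,408),(330,397),(256,485),(357,460)]:
    print(q,onz("top",*z(*q),.023)[:2].round(4))
# row profiles of steel
for v in range(196,224): print(v,"".join("%4d"%x for x in g[v,311:336]), "".join("%4d"%x for x in p[v,311:336,2][:0]))
print()
for v in range(218,240): print(v,"".join("%4d"%x for x in g[v,312:340]))
E
```

```text
bolts [[ 0.6123 -0.1616]
 [ 0.6274 -0.2612]
 [ 0.5131 -0.2799]
 [ 0.497  -0.1803]] c [ 0.5624 -0.2208]
0.1007 -81.4
0.1158 -170.7
0.1008 99.2
0.1168 9.2
pin [ 0.6066 -0.214   0.117 ]
clamp steel 167 [ 0.4121 -0.3301] -167.8
(260, 300) [ 0.4475 -0.3135]
(287, 293) [ 0.4527 -0.3324]
(288, 352) [ 0.4113 -0.3329]
(270, 408) [ 0.3721 -0.3201]
(330, 397) [ 0.3802 -0.3618]
(256, 485) [ 0.3187 -0.3102]
(357, 460) [ 0.3368 -0.3801]
196   55  57  59  57  54  57  61  65  64  59  52  53  51  52  48  55  53  55  56  48  51  51  51  46  50 
197   63  62  60  60  58  55  56  59  65  62  63  71  56  51  55  54  55  52  53  52  54  55  52  51  52 
198   63  68  66  61  55  53  49  50  44  68 118 146  95  49  53  52  50  51  57  51  53  51  53  58  61 
199   67  71  66  61  64  91 103  63  36  89 183 232 142  53  48  51  54  51  54  49  57  55  56  59  65 
200   67  68  60  63  96 163 191 111  41  78 173 231 177  86  45  51  57  54  55  54  50  52  55  55  59 
201   71  70  61  57 101 195 242 144  47  49 118 203 233 133  50  52  57  59  54  53  55  52  48  52  53 
202   73  74  61  48  93 196 246 144 
[... 4169 characters left out ...]
34   54  54  50  40  39  51  55  60  64  66  59  57  61  59  60  58  54  53  50  50  51  51  49  50  49  51  52  57
235   55  53  48  37  40  55  57  58  62  66  62  58  56  58  58  53  54  55  55  55  54  51  51  52  51  50  53  56
236   58  57  46  38  43  55  55  58  60  57  59  54  53  56  54  55  55  51  55  52  59  54  53  52  54  53  54  55
237   59  56  51  38  43  50  59  63  61  58  56  51  54  58  55  61  56  54  51  60  61  59  56  52  54  58  57  59
238   58  54  53  53  53  58  58  64  61  60  55  52  53  55  55  54  51  51  52  54  56  57  52  58  59  60  59  61
239   55  52  54  54  54  57  58  60  60  55  53  58  50  54  54  54  51  52  56  56  59  58  58  61  58  55  53  52
```

Request:
send_rows(
  moves=[
    [-0.1,0.8,0.2,0,0,0.15],
    [-0.1,0.8,0.2,0,0,0.15],
    [-0.1,0.8,0.2,0,0,0.15],
    [-0.1,0.8,0.2,0,0,0.15],
    [-0.1,0.8,0.2,0,0,0.15],
    [-0.1,0.8,0.2,0,0,0.15],
    [-0.1,0.8,0.2,0,0,0.15],
  ],
  grip=0,
)

```text
time_s: 2.5
position: [0.47, -0.2113, 0.2522]
tcp_rot: [[0.988, 0.153, -0.002], [0.153, -0.988, 0.002], [-0.001, -0.002, -1.0]]
force: [-0.3, 0.3, 0.6]
opening: 0.447
grasp_force: 0.0
```

Request:
send_rows(
  moves=[
    [0.1,0.42,0,0,0,0],
    [0.1,0.42,0,0,0,0],
    [0.1,0.42,0,0,0,0],
    [0.1,0.42,0.2,0,0,0],
    [0.1,0.42,0.4,0,0,0],
    [0.1,0.42,0.55,0,0,0],
    [0.1,0.42,0.7,0,0,0],
    [0.1,0.42,0.75,0,0,0],
    [0.1,0.42,0.75,0,0,0],
  ],
)

```text
time_s: 3.4
position: [0.5112, -0.3087, 0.064]
tcp_rot: [[0.988, 0.157, -0.003], [0.157, -0.988, 0.003], [-0.003, -0.004, -1.0]]
force: [-0.4, 0.1, 0.4]
opening: 0.006
grasp_force: 0.0
```

Request:
send_rows(
  moves=[
    [0,-0.03,0,0,0,0],
    [0,-0.06,0,0,0,0],
    [0,-0.08,0,0,0,0],
    [0,-0.1,0,0,0,0],
    [0,-0.12,0,0,0,0],
    [0,-0.14,0,0,0,0],
    [0,-0.16,0,0,0,0],
    [0,-0.18,0,0,0,0],
    [0,-0.18,0,0,0,0],
  ],
)

```text
time_s: 4.3
position: [0.5051, -0.266, 0.0651]
tcp_rot: [[0.988, 0.156, -0.0], [0.156, -0.988, 0.0], [-0.0, -0.0, -1.0]]
force: [-0.9, 0.2, -0.1]
opening: 0.007
grasp_force: 0.3
```

Request:
send_rows(
  moves=[
    [0,-0.02,0,0,0,0],
    [0,-0.03,0,0,0,0],
    [0,-0.04,0,0,0,0],
    [0,-0.05,0,0,0,0],
    [0,-0.05,0,0,0,0],
  ],
)

```text
time_s: 4.8
position: [0.5033, -0.2549, 0.0651]
tcp_rot: [[0.988, 0.156, 0.0], [0.156, -0.988, -0.002], [-0.0, 0.002, -1.0]]
force: [-2.5, -6.0, -0.8]
opening: 0.009
grasp_force: 2.7
```

```bash
python3 - <<'E'
from h import *
p,d=viewer.capture("scene"); t,d=viewer.capture("top")
f=lambda x,s:cv2.resize(x,None,fx=s,fy=s,interpolation=cv2.INTER_CUBIC)
im=np.zeros((600,800,3),np.uint8); im[:420,400:]=f(p[140:210,235:302],6)[:,:400]; im[:550,:400]=f(t[140:250,265:345],5)
cv2.imwrite("pics/c3.png",im[:,:,::-1])
E
```

```text
(no output)
```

View pics/c3.png

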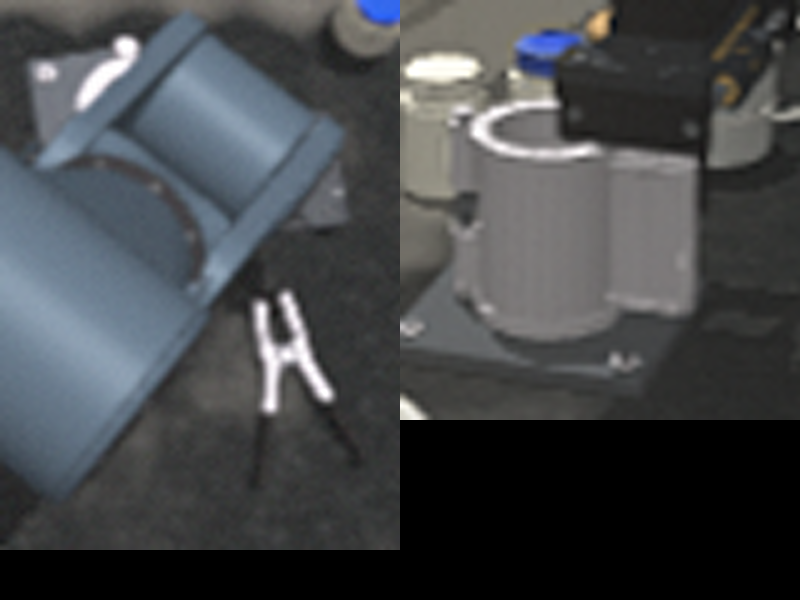

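The arm hides the seam, but the clamp hasn't moved. The 6 N push shows contact, so I'll press a bit further.

Request:
send_rows(
  moves=[
    [0,-0.01,0,0,0,0],
    [0,-0.02,0,0,0,0],
    [0,-0.02,0,0,0,0],
  ],
)

```text
time_s: 5.2
position: [0.5035, -0.2549, 0.0653]
tcp_rot: [[0.987, 0.158, 0.003], [0.158, -0.987, -0.01], [0.001, 0.01, -1.0]]
force: [-5.9, -17.2, -4.2]
opening: 0.002
grasp_force: 7.7
```

Request:
send_rows(
  moves=[
    [0,0.1,0,0,0,0],
    [0,0.25,0,0,0,0],
    [0,0.28,-0.1,0,0,0],
    [0,0.28,-0.34,0,0,0],
    [-0.1,0.28,-0.34,0,0,0],
    [-0.25,0.28,-0.34,0,0,-0.04],
    [-0.4,0.28,-0.34,0,0,-0.04],
    [-0.55,0.28,-0.34,0,0,-0.04],
    [-0.63,0.28,-0.34,0,0,-0.04],
    [-0.63,0.28,-0.34,0,0,-0.04],
    [-0.63,0.28,-0.34,0,0,-0.04],
  ],
  grip=1,
)

```text
time_s: 6.3
position: [0.3585, -0.3425, 0.1501]
tcp_rot: [[0.976, 0.216, 0.001], [0.216, -0.976, 0.001], [0.001, -0.0, -1.0]]
force: [0.5, 0.5, 0.1]
opening: 0.924
grasp_force: 0.0
```

```bash
python3 - <<'E'
from h import *
p,d=viewer.capture("scene"); t,d=viewer.capture("top"); np.savez("t3.npz",p=p,t=t)
f=lambda x,s:cv2.resize(x,None,fx=s,fy=s,interpolation=cv2.INTER_CUBIC)
im=np.zeros((600,800,3),np.uint8); im[:420,400:]=f(p[150:220,265:332],6)[:,:400]; im[:550,:400]=f(t[140:250,265:345],5)
cv2.imwrite("pics/c4.png",im[:,:,::-1])
s=readout.read_state();R=s['tcp_rot']; print(s['position'],R, R.T@(np.array([.357,-.343,.15])-s['position'])/.25)
E
```

```text
[ 0.35919002 -0.34265561  0.15009667] [[ 9.76016762e-01  2.17692153e-01  1.18658904e-03]
 [ 2.17692553e-01 -9.76017369e-01 -2.18150127e-04]
 [ 1.11064194e-03  4.71229778e-04 -9.99999272e-01]] [-0.00885029 -0.00056268  0.00037658]
```

View pics/c4.png

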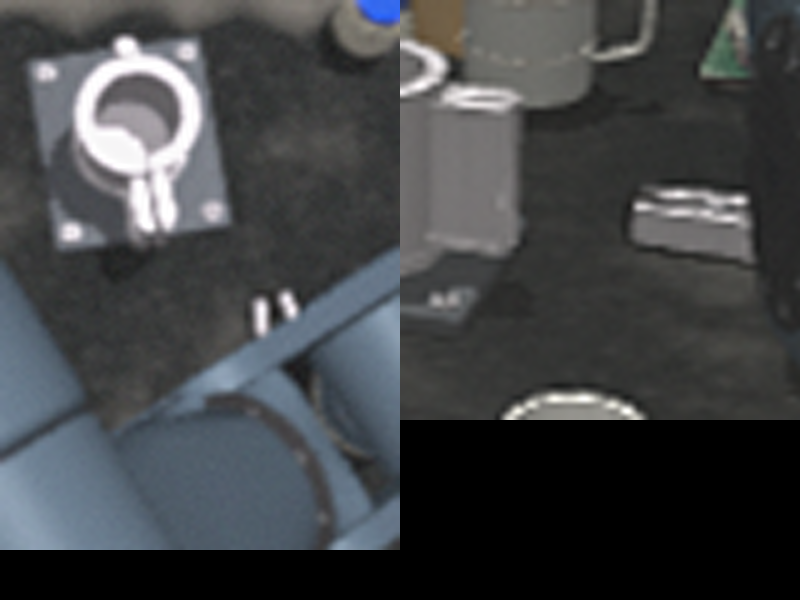

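The mould half is now nearly shut: the flange tops at zoom (143,205) and (165,195) are about 5 mm apart. I'll lower the gripper over the handles.

Request:
send_rows(
  moves=[
    [-0.01,0,0.15,0,0,0],
    [-0.01,0,0.3,0,0,0],
    [-0.01,0,0.4,0,0,0],
    [-0.01,0,0.47,0,0,0],
    [-0.01,0,0.53,0,0,0],
    [-0.01,0,0.57,0,0,0],
    [-0.01,0,0.584,0,0,0],
    [-0.01,0,0.584,0,0,0],
  ],
  grip=1,
)

```text
time_s: 7.2
position: [0.356, -0.3431, 0.0037]
tcp_rot: [[0.976, 0.218, -0.0], [0.218, -0.976, 0.0], [0.0, -0.0, -1.0]]
force: [0.6, -0.4, 0.3]
opening: 1.001
grasp_force: 0.0
```

Request:
send_rows(
  moves=[
    [0,0,0,0,0,0],
    [0,0,0,0,0,0],
    [0,0,0,0,0,0],
    [0,0,0,0,0,0],
    [0,0,0,0,0,0],
    [0,0,0,0,0,0],
    [0,0,0,0,0,0],
    [0,0,0,0,0,0],
    [0,0,0,0,0,0],
    [0,0,0,0,0,0],
  ],
  grip=0.25,
)

```text
time_s: 8.2
position: [0.3559, -0.3446, 0.0046]
tcp_rot: [[0.976, 0.218, 0.001], [0.218, -0.976, -0.003], [0.001, 0.003, -1.0]]
force: [-2.2, -2.4, 6.2]
opening: 0.27
grasp_force: 16.3
```

Request:
send_rows(
  moves=[
    [0,0,-0.06,0,0,0],
    [0,0,-0.14,0,0,0],
    [0,0,-0.2,0,0,0],
    [0,0,-0.2,0,0,0],
    [0.03,-0.1,-0.2,0,0,0.01],
    [0.06,-0.2,-0.2,0,0,0.02],
    [0.09,-0.3,-0.2,0,0,0.04],
    [0.09,-0.35,-0.2,0,0,0.04],
    [0.09,-0.35,-0.2,0,0,0.04],
    [0.09,-0.35,-0.2,0,0,0.04],
  ],
)

```text
time_s: 9.2
position: [0.3589, -0.254, 0.0538]
tcp_rot: [[0.988, 0.156, 0.001], [0.156, -0.988, -0.001], [0.001, 0.001, -1.0]]
force: [0.0, 0.2, -1.9]
opening: 0.247
grasp_force: 15.2
```

```bash
python3 - <<'E'
from h import *
p,d=viewer.capture("scene"); t,dt=viewer.capture("top"); np.savez("t4.npz",p=p,t=t,d=d,dt=dt)
f=lambda x,s:cv2.resize(x,None,fx=s,fy=s,interpolation=cv2.INTER_CUBIC)
im=np.zeros((600,800,3),np.uint8); im[:480,320:]=f(p[145:225,245:325],6); im[:540,:320]=f(t[140:230,270:323],6)[:,:320]
cv2.imwrite("pics/c5.png",im[:,:,::-1])
s=readout.read_state();print(s['position'],s['tcp_rot'],s['opening'])
E
```

```text
Traceback (most recent call last):
ValueError: could not broadcast input array from shape (540,318,3) into shape (540,320,3)
```

```bash
python3 - <<'E'
from h import *
z=np.load("t4.npz");p=z['p'];t=z['t']
f=lambda x,s:cv2.resize(x,None,fx=s,fy=s,interpolation=cv2.INTER_CUBIC)
im=np.zeros((600,800,3),np.uint8); im[:480,320:]=f(p[145:225,245:325],6); im[:540,:318]=f(t[140:230,270:323],6)
cv2.imwrite("pics/c5.png",im[:,:,::-1])
s=readout.read_state();print(s['position'],s['tcp_rot'],s['opening'])
E
```

```text
[ 0.35914611 -0.2547354   0.0539524 ] [[ 0.98792871  0.15490341  0.00134216]
 [ 0.15490557 -0.98792784 -0.00168804]
 [ 0.00106448  0.00187557 -0.99999767]] 0.2535129426592225
```

View pics/c5.png

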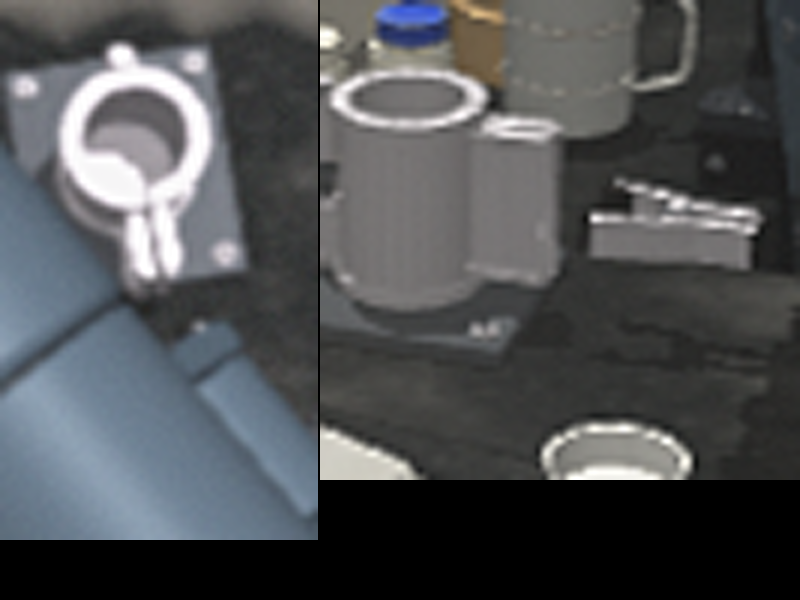

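The jaws are wide open: tips at zoom (590,215) and (620,180), pivot near (678,205). I'll measure the clamp in the hand.

```bash
python3 - <<'E'
from h import *
z=np.load("t4.npz")
T=np.array([.3589,-.254,.0538]);R=np.array([[.988,.156,0],[.156,-.988,0],[0,0,-1]])
for q in[(590,215),(620,180),(678,205),(632,184),(762,215),(752,227)]:
    X=onz("scene",245+(q[0]-320)/6,145+q[1]/6,.075); print(q,X.round(4),"tool",(R.T@(X-T)).round(4))
C=cloud("scene",z['d'])
for v in range(221,264,8):
    print(v,[C[int(145+v/6),int(245+(u-320)/6)].round(3).tolist() for u in(605,640,680,720)])
# mould local
c=np.array([.5624,-.2208]);a=np.radians(9.1);M=np.array([[np.cos(a),-np.sin(a)],[np.sin(a),np.cos(a)]])
# flange edge check in scene: vertical outer edge px, left flange top near corner
for q in[(560,130),(553,283)]:
  for h in (.104,.022):
    X=onz("scene",245+(q[0]-320)/6,145+q[1]/6,h);print(q,h,(M.T@(X[:2]-c)).round(4))
# top view flange tops
for q in[(145,262),(170,262)]:
    X=onz("top",270+q[0]/6,140+q[1]/6,.104);print(q,(M.T@(X[:2]-c)).round(4))
E
```

```text
(590, 215) [ 0.4541 -0.209   0.075 ] tool [ 0.1011 -0.0296 -0.0212]
(620, 180) [ 0.4583 -0.2546  0.075 ] tool [ 0.0981  0.0161 -0.0212]
(678, 205) [ 0.4206 -0.2401  0.075 ] tool [ 0.0631 -0.0042 -0.0212]
(632, 184) [ 0.4509 -0.2528  0.075 ] tool [ 0.0911  0.0132 -0.0212]
(762, 215) [ 0.3796 -0.2483  0.075 ] tool [ 0.0214 -0.0024 -0.0212]
(752, 227) [ 0.3789 -0.233   0.075 ] tool [ 0.023  -0.0176 -0.0212]
221 [[0.453, -0.22, 0.07], [0.45, -0.26, 0.055], [0.417, -0.236, 0.071], [0.404, -0.251, 0.068]]
229 [[0.451, -0.218, 0.065], [0.436, -0.226, 0.065], [0.416, -0.232, 0.067], [0.398, -0.234, 0.07]]
237 [[0.451, -0.217, 0.062], [0.434, -0.222, 0.064], [0.416, -0.234, 0.063], [0.398, -0.237, 0.065]]
245 [[0.45, -0.216, 0.059], [0.434, -0.224, 0.06], [0.416, -0.233, 0.06], [0.399, -0.238, 0.061]]
253 [[0.451, -0.217, 0.052], [0.433, -0.222, 0.054], [0.415, -0.231, 0.054], [0.398, -0.236, 0.056]]
261 [[0.492, -0.312, -0.001], [0.432, -0.22, 0.052], [0.415, -0.233, 0.05], [0.397, -0.234, 0.054]]
(560, 130) 0.104 [-0.0799 -0.0032]
(560, 130) 0.022 [-0.0274 -0.1916]
(553, 283) 0.104 [-0.1248  0.1632]
(553, 283) 0.022 [-0.0801  0.0036]
(145, 262) [-0.0708  0.0033]
(170, 262) [-0.0729 -0.0104]
```

Request:
send_rows(
  moves=[
    [0,0.008,-0.008,0,0,0],
    [0.04,0.008,-0.008,0,0,0],
    [0.08,0.008,-0.008,0,0,0],
    [0.11,0.008,-0.008,0,0,0],
    [0.14,0.008,-0.008,0,0,0],
    [0.17,0.008,-0.008,0,0,0],
    [0.17,0.008,-0.008,0,0,0],
  ],
)

```text
time_s: 10.0
position: [0.402, -0.2484, 0.0561]
tcp_rot: [[0.988, 0.157, 0.001], [0.157, -0.988, -0.001], [0.001, 0.001, -1.0]]
force: [0.6, 0.9, -0.9]
opening: 0.252
grasp_force: 15.2
```

```bash
python3 - <<'E'
from h import *
p,d=viewer.capture("scene"); t,dt=viewer.capture("top"); np.savez("t5.npz",p=p,t=t,d=d,dt=dt)
f=lambda x,s:cv2.resize(x,None,fx=s,fy=s,interpolation=cv2.INTER_CUBIC)
im=np.zeros((600,800,3),np.uint8); im[:480,320:]=f(p[145:225,245:325],6); im[:540,:318]=f(t[140:230,270:323],6)
cv2.imwrite("pics/c6.png",im[:,:,::-1])
E
```

```text
(no output)
```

View pics/c6.png

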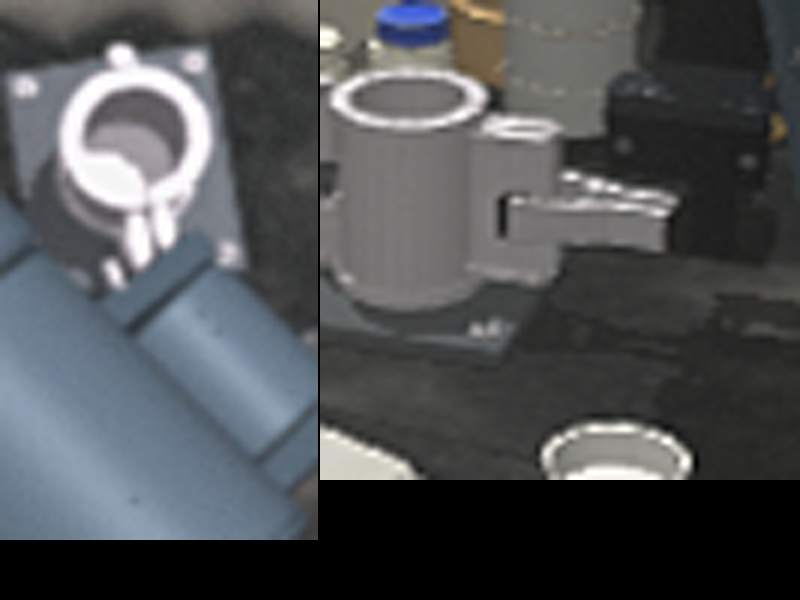

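The jaws straddle the flanges (left jaw at zoom (525,215), about half-way up the flange). I'll push on until the barrel stops on the flange edges.

Request:
send_rows(
  moves=[
    [0.025,0,0,0,0,0],
    [0.05,0,0,0,0,0],
    [0.06,0,0,0,0,0],
    [0.07,0,0,0,0,0],
    [0.07,0,0,0,0,0],
  ],
)

```text
time_s: 10.6
position: [0.4145, -0.2449, 0.0557]
tcp_rot: [[0.988, 0.157, -0.008], [0.157, -0.988, 0.003], [-0.007, -0.004, -1.0]]
force: [-12.3, -6.0, 1.6]
opening: 0.255
grasp_force: 16.2
```

Request:
send_rows(
  moves=[
    [0.006,0,0,0,0,0],
    [0.012,0,0,0,0,0],
    [0.016,0,0,0,0,0],
    [0.016,0,0,0,0,0],
  ],
)

```text
time_s: 11.0
position: [0.4147, -0.2428, 0.0551]
tcp_rot: [[0.987, 0.158, -0.015], [0.158, -0.987, 0.007], [-0.014, -0.009, -1.0]]
force: [-18.8, -7.6, 2.5]
opening: 0.255
grasp_force: 17.1
```

```bash
python3 - <<'E'
from h import *
p,d=viewer.capture("scene"); t,dt=viewer.capture("top"); np.savez("t6.npz",p=p,t=t,d=d,dt=dt)
f=lambda x,s:cv2.resize(x,None,fx=s,fy=s,interpolation=cv2.INTER_CUBIC)
im=np.zeros((600,800,3),np.uint8); im[:600,200:]=f(p[155:215,265:325],10); im[:400,:200]=f(t[165:205,282:302],10)
cv2.imwrite("pics/c7.png",im[:,:,::-1])
E
```

```text
(no output)
```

View pics/c7.png

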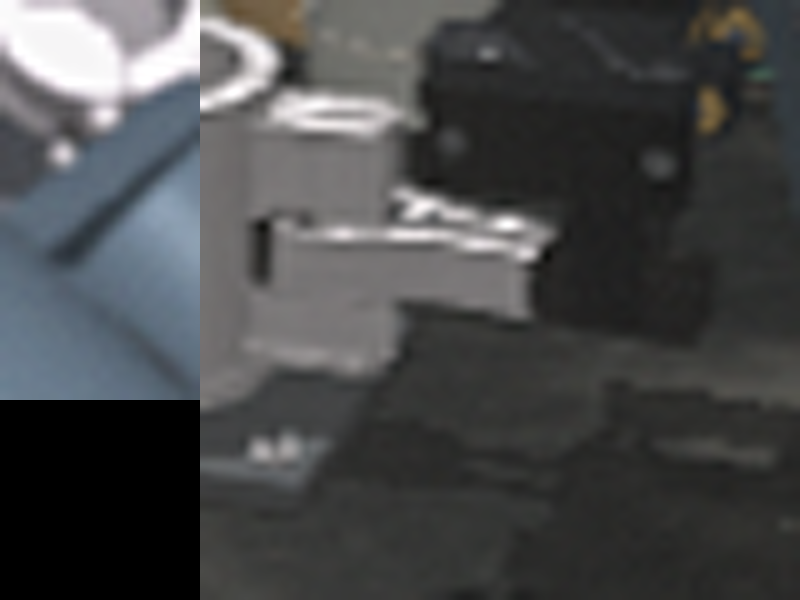

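The barrel (bright, zoom (405,205)) sits on the flange edge (400) and the black nose (260) is near the tube, so the clamp is home. I'll ease the jaws shut while holding the push.

Request:
send_rows(
  moves=[
    [0,0,0,0,0,0],
    [0,0,0,0,0,0],
    [0,0,0,0,0,0],
    [0,0,0,0,0,0],
  ],
  grip=0.42,
)

```text
time_s: 11.5
position: [0.4163, -0.2428, 0.0552]
tcp_rot: [[0.988, 0.157, -0.012], [0.157, -0.988, 0.006], [-0.01, -0.008, -1.0]]
force: [-14.9, -3.8, 0.8]
opening: 0.414
grasp_force: 13.1
```

Request:
send_rows(
  moves=[
    [0,0,0,0,0,0],
    [0,0,0,0,0,0],
    [0,0,0,0,0,0],
    [0,0,0,0,0,0],
  ],
  grip=0.52,
)

```text
time_s: 11.9
position: [0.4175, -0.243, 0.0553]
tcp_rot: [[0.987, 0.157, -0.009], [0.158, -0.988, 0.005], [-0.008, -0.006, -1.0]]
force: [-9.8, -2.6, -0.2]
opening: 0.52
grasp_force: 9.3
```

Request:
send_rows(
  moves=[
    [0,0,0,0,0,0],
    [0,0,0,0,0,0],
    [0,0,0,0,0,0],
    [0,0,0,0,0,0],
  ],
  grip=0.6,
)

```text
time_s: 12.3
position: [0.4201, -0.2439, 0.0556]
tcp_rot: [[0.988, 0.156, -0.004], [0.156, -0.988, 0.003], [-0.003, -0.003, -1.0]]
force: [-1.7, 0.7, 0.1]
opening: 0.598
grasp_force: 2.2
```

Request:
send_rows(
  moves=[
    [-0.02,0,0,0,0,0],
    [-0.02,0,0,0,0,0],
    [-0.02,0,0,0,0,0],
    [-0.02,0,0,0,0,0],
    [-0.02,0,0,0,0,0],
  ],
  grip=1,
)

```text
time_s: 12.8
position: [0.4174, -0.246, 0.0562]
tcp_rot: [[0.988, 0.156, 0.001], [0.156, -0.988, -0.001], [0.001, 0.001, -1.0]]
force: [0.3, -0.7, 0.0]
opening: 0.953
grasp_force: 0.0
```

Request:
send_rows(
  moves=[
    [0,0,-0.1,0,0,0],
    [0,0,-0.25,0,0,0],
    [0,0,-0.4,0,0,0],
    [0,0,-0.6,0,0,0],
    [0,-0.15,-0.8,0,0,0],
    [0,-0.35,-0.9,0,0,0],
    [0,-0.55,-0.9,0,0,0],
    [0,-0.75,-0.9,0,0,0],
    [0,-0.95,-0.9,0,0,0],
    [0,-1,-0.9,0,0,0],
    [0,-1,-0.9,0,0,0],
  ],
)

```text
time_s: 13.9
position: [0.3762, 0.0044, 0.2811]
tcp_rot: [[0.987, 0.161, -0.001], [0.161, -0.987, 0.001], [-0.001, -0.001, -1.0]]
force: [-0.0, 0.1, -0.2]
opening: 0.999
grasp_force: 0.0
```

```bash
python3 - <<'E'
from h import *
p,d=viewer.capture("scene"); t,dt=viewer.capture("top"); np.savez("t7.npz",p=p,t=t,d=d,dt=dt)
f=lambda x,s:cv2.resize(x,None,fx=s,fy=s,interpolation=cv2.INTER_CUBIC)
im=np.zeros((600,800,3),np.uint8); im[:490,310:]=f(p[150:220,255:325],7); im[:595,:308]=f(t[148:233,276:320],7)
cv2.imwrite("pics/c8.png",im[:,:,::-1])
E
```

```text
(no output)
```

View pics/c8.png

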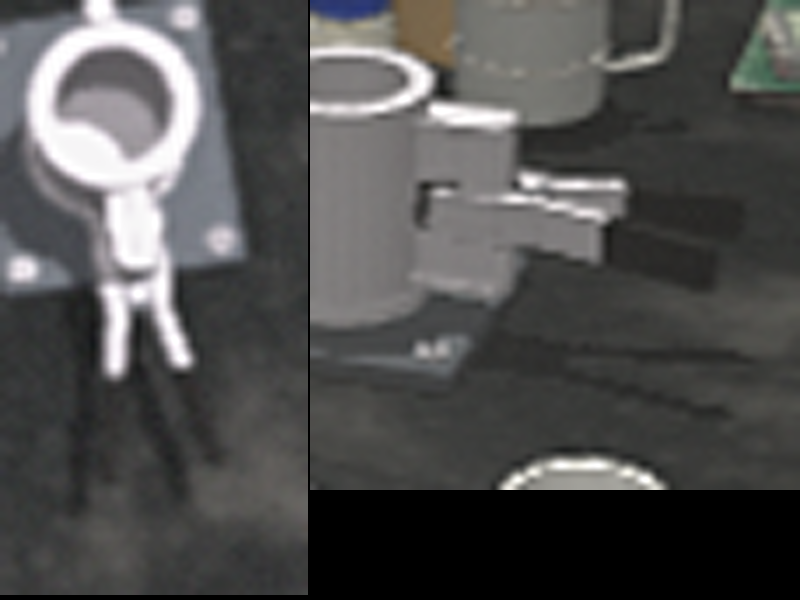

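The mould is shut and the clamp sits on the flanges: pivot at (140,290) in the top inset, handles free. I'll check the numbers for seating depth, height and level.

```bash
python3 - <<'E'
from h import *
z=np.load("t7.npz"); c=np.array([.5624,-.2208]);a=np.radians(9.1);M=np.array([[np.cos(a),-np.sin(a)],[np.sin(a),np.cos(a)]])
L=lambda X:np.r_[M.T@(X[:2]-c),X[2]].round(4)
for q in[(140,290),(140,302),(115,375),(183,362)]: print(q,L(onz("top",276+q[0]/7,148+q[1]/7,.075)))
C=cloud("scene",z['d']); 
# near-arm side face: extent of z per column
for u in range(270,314,3):
    P=[L(C[v,u]) for v in range(172,196)]
    P=[x for x in P if x[0]<-.03 and .03<x[2]<.095 and .004<x[1]<.06]
    if P: P=np.array(P); print(u,len(P),P[:,0].mean().round(3),P[:,1].mean().round(3),"z",P[:,2].min(),P[:,2].max())
E
```

```text
(140, 290) [-0.0872 -0.0022  0.075 ]
(140, 302) [-0.093  -0.0013  0.075 ]
(115, 375) [-0.1264  0.0163  0.075 ]
(183, 362) [-0.125  -0.0172  0.075 ]
270 15 -0.037 0.009 z 0.0308 0.0774
273 12 -0.048 0.012 z 0.0346 0.0848
276 14 -0.057 0.011 z 0.0363 0.0866
279 15 -0.066 0.01 z 0.0308 0.0857
282 18 -0.075 0.011 z 0.0311 0.0906
285 9 -0.086 0.013 z 0.0511 0.0744
288 8 -0.095 0.012 z 0.0526 0.0725
291 8 -0.105 0.015 z 0.0524 0.0744
294 8 -0.115 0.018 z 0.0514 0.0724
297 7 -0.124 0.019 z 0.0536 0.0739
300 7 -0.134 0.023 z 0.0536 0.0715
303 8 -0.144 0.025 z 0.0534 0.0741
306 8 -0.153 0.025 z 0.0506 0.0718
309 8 -0.163 0.029 z 0.0515 0.0727
312 5 -0.171 0.027 z 0.0565 0.0703
```

```bash
python3 -c "
from rig import ticket
print(ticket.hand_in())"
```

```text
the job is handed in; nothing more can be done
None
```

The job is handed in: the mould is shut and the clamp alone holds it, level at about half flange height (63 mm). It is pushed home with its pivot 86–87 mm from the mould's centre (86 expected). The arm is clear, the other things were not touched, and it took about 14 s of robot time.

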